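# Run the vial rack along the roller track into its bay

### The job

Run the white vial rack along its roller lane until it stands right up against the end stop, fully home in the bay at the lane's closed end. Keep it flat on the rollers all the way, and leave the slide box on the other lane where it stands.

Things in the scene. Friction and masses are not known exactly. Their poses are not given: they have to be found in the camera images.
- roller_track: fixed aluminium track, 210 mm (x, over the rails) by 360 mm (y). Origin: centre of its underside on the worktop, z up. Two parallel lanes run along y, centre lines at x = -51 and +51 mm, each 96 mm wide, with free-turning steel rollers (24 mm thick, 36 mm apart), tops 30 mm above the worktop. Rails 6 mm thick, 42 mm high, 58 mm along the bays (last 150 mm at the -y end). The +y ends are open.
- end_stop (a point): point on the end stop, half-way between the lanes, in the plane of the buffers' faces, 45 mm above the worktop, at y = -168 mm of the track; axes as the track's. The end stop is a plate 58 mm high across both lanes at the track's -y end, with two round rubber buffers in each lane. A rack that touches the buffers has its centre 80 mm from this plane.
- vial_rack: white block with round pockets and four capped vials fixed in them, 84 mm (x) by 160 mm (y) by 30 mm high, vial tops 62 mm above its underside, about 0.45 kg. Origin: centre of its underside. It stands on the rollers of either lane, length along the lane, -y end to the end stop, 6 mm play to each rail. It rolls at under 1 N on its flat +y end face and stops soon after the push ends.
- slide_box: small closed box with a press lid for microscope slides, 88 x 92 x 34 mm, origin at the centre of its underside. It stands on the rollers of the lane that the rack is not on and must stay there.

How it is judged:
By the outcome, as a careful person would: the job done as asked, in the order asked, and still so for the second after the job is handed in, with the robot touching nothing.
It also fails if it takes over 35 s, if anything falls off the work surface, if the arm or the gripper's body presses on something with over 40 N, if the wrist force passes 120 N, or if a joint passes its speed limit or range.

### The arm

A 6-joint arm with a two-finger parallel gripper is mounted at the origin on a cart in front of the work surface, level with it; the furniture and walls round the work are solid. World frame = base frame: x ahead of the robot, y to its left, z up, the work surface at z = 0. Lengths are in m, angles in rad, forces in N, time in s.
With the tool pointing down it reaches from about 0.35 to 0.775 m from the base axis. Payload 7.3 kg.
Tool frame: the origin (TCP) lies between the finger pads; the fingertips stand 8 mm ahead of it and the grasp point (between the pads) lies 11 mm behind it (robot.nose_length is the distance from the TCP to the fingertips, in m); z points along the fingers, y is the line along which they close (so a half turn about z gives the same grasp; the last joint's range is limited). The gripper opens to 92 mm and grips with 3 to 60 N. Pads are 19 mm wide; open, the fingers measure 130 mm over their backs; the gripper's body (75 mm by 190 mm) begins 47 mm behind the grasp point.
Start: joints at [-1.486, 0.342, 1.524, -0, 1.275, -0.146], TCP at [0.12, -0.511, 0.235] pointing down, gripper open.
Joint ranges: [-2.53, 2.53], [-0.77, 2.02], [0.04, 2.7], [-1, 4.14], [0.28, 2.66], [-3.11, 3.11]. Speed limits (rad/s): [2.57, 2.57, 3.14, 3.14, 3.14, 3.14].

### API

Orientations are given as [roll, pitch, yaw] about the fixed x, y, z axes, in that order (R = Rz(yaw) Ry(pitch) Rx(roll)).
In Python, from cell import robot gives the robot as it stands. The module is installed in compiled form; this text tells all that it offers.
- The arm moves only by the shell command python3 -m jog 'ROWS' [FORCE]. ROWS is JSON, a list that holds one entry, the list of rows, each a list of 5 numbers: the gripper's target within -1 to 1 (fully open at 1, half-way at 0, shut at -1), then the shift along the tool's x, y, z in m, then the turn about the tool's z in rad. A call has 1 to 5 rows; each row is the pose to reach, as a shift and turn from the pose commanded when the call began, along the tool's axes at that moment; what a row does not reach only later rows make up. A row lasts 1/12 s, in which the tool goes at most 41.7 mm and 7.16 degrees, less where a joint would pass 70% of its speed; a pose out of reach is approached as far as the arm can. A call with a gripper value outside its range is refused whole. The fingers move at their own pace and stop on an object; FORCE is the grip in N (left out, the last holds). Time passes only in rows, so rows that repeat a pose let the fingers close. It gives the time, the measured TCP pose, the force, the opening and the grip force at its end, in the units of the state.
- robot.observe(): the state, without advancing time (a new reading comes with each control period).
- robot.read_camera(name): name is "scene" or "top" or "wrist"; returns the picture (420x560x3 uint8, red, green, blue); there is no depth.
- robot.camera_model(name): a dict with "camera_matrix" (3x3 intrinsics, pixels), "position" and "attitude" of the camera in the world; the wrist camera has in their place "mount" (4x4, takes a point from camera to tool coordinates, whose origin is the TCP and whose axes are the flange's). Camera axes: x right, y down, z forward; pixel columns grow to the right and rows downward; lengths in m; the calibration is good to about 2 mm. A picture is of the moment at which its call begins: read the wrist's pose just before it. camera_model takes no time and is no camera call.
- robot.hand_in(): hands the job in; it is judged then, once.
The state is a dict: "time": time; "qpos": joint angles; "qvel": joint speeds; "joint_efforts": joint torques, N m; "tool_pos": TCP position; "tool_rot": TCP orientation; "contact_force": force on the tool from outside, world axes, zero at the start; "torque": the same for the moment, N m; "opening": finger opening in m; "grip_force": force on a finger pad.
Only numpy, scipy, OpenCV 4.12 (cv2) and the standard library are available. Lean on these libraries where they do the work, as an engineer would, in place of code of your own. Each camera call takes 0.05 s, during which the arm holds its last target. There are 200 camera calls.

## Working session

There is one attempt and no reset: what is moved stays moved. The work goes in short steps, Python scripts to look and compute and a shell command to move; the robot and the scene stay as the last step left them, time stands still between calls to the robot, and variables do not carry over. Pictures are saved under pics/ and viewed, at most 10 in all, crops included, and the job is handed in when it is done.

```bash
mkdir -p pics; python3 - <<'E'
from cell import robot
import cv2
s=robot.observe();print(s['time'],s['tool_pos'],s['tool_rot'],s['opening'])
for n in('scene','top'):
    cv2.imwrite(f'pics/{n}0.png',cv2.cvtColor(robot.read_camera(n),cv2.COLOR_RGB2BGR))
    print(robot.camera_model(n))
E
```

```text
0.0 [ 0.12009166 -0.51065541  0.2340223 ] [-3.14001276e+00 -2.48252457e-04  2.30808382e-01] 0.09198500941413881
{'camera_matrix': array([[448.53880412,   0.        , 278.05114083],
       [  0.        , 448.53880412, 212.42952892],
       [  0.        ,   0.        ,   1.        ]]), 'position': array([0.17652545, 0.31296866, 0.72531868]), 'attitude': array([-2.45395366, -0.01145353, -2.39873935])}
{'camera_matrix': array([[467.86770353,   0.        , 282.97538546],
       [  0.        , 467.86770353, 208.80389196],
       [  0.        ,   0.        ,   1.        ]]), 'position': array([ 0.39856213, -0.10336095,  0.90777271]), 'attitude': array([-2.9707468 ,  0.01239311, -1.59975349])}
```

View pics/top0.png

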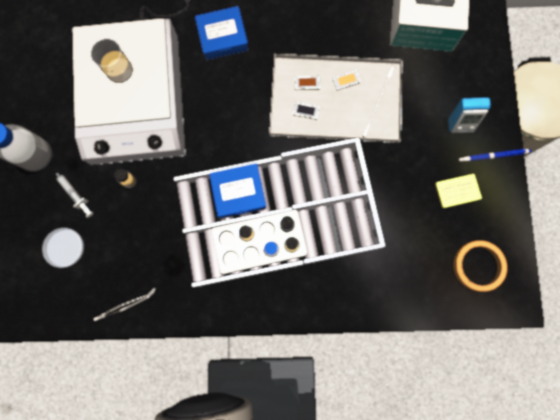

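View pics/scene0.png

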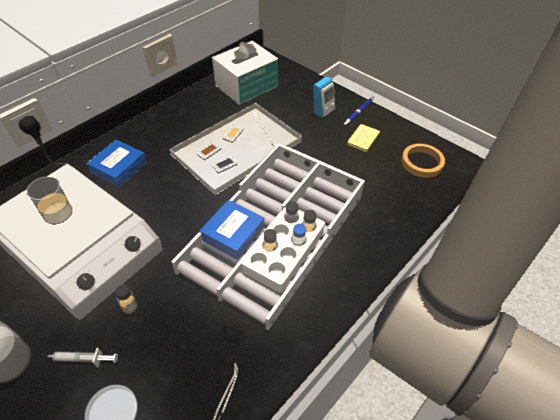

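The top view shows the track with its open end at left (about (180,180) to (193,285)) and its end stop at right ((360,140) to (383,245)). The white rack is in the lower lane, columns 218–308, around (260,243). The blue slide box is in the upper lane, near (238,190). I'll enlarge this for accurate corners.

```bash
python3 - <<'E'
import cv2
i=cv2.imread('pics/top0.png')[130:295,170:395]
cv2.imwrite('pics/top0c.png',cv2.resize(i,None,fx=3.5,fy=3.5,interpolation=cv2.INTER_CUBIC))
E
```

```text
(no output)
```

View pics/top0c.png

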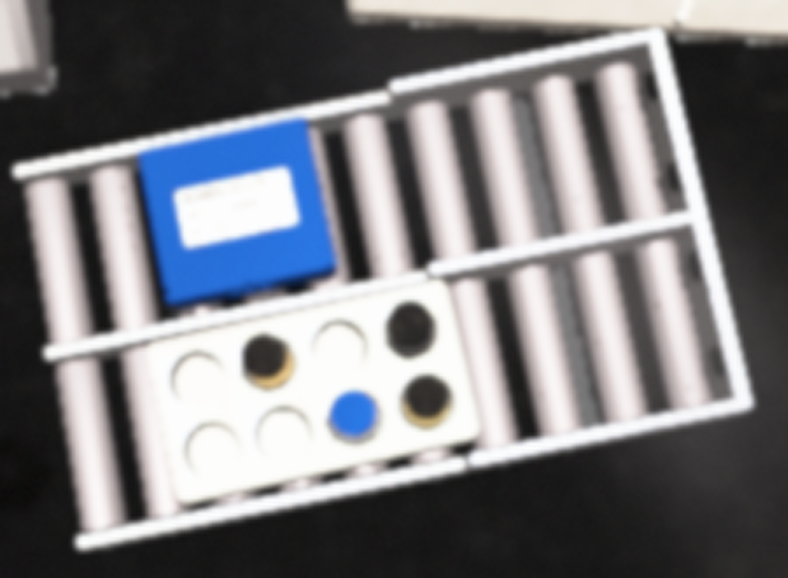

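The crop shows these corners:
- Open-end rail corners: (12,172) and (78,549).
- End stop's outer corners: (662,28) and (753,405).
- Rack top: (148,343), (445,280), (483,440) and (182,504).

Next I convert these to world coordinates.

```bash
cat >h.py <<'E'
import numpy as np
from scipy.spatial.transform import Rotation as R
from cell import robot
def cast(px,z,name='top'):
    m=robot.camera_model(name);d=np.c_[np.atleast_2d(px),np.ones(len(px))]@np.linalg.inv(m['camera_matrix']).T
    d=d@R.from_euler('xyz',m['attitude']).as_matrix().T
    z=np.asarray(z)
    return m['position']+d*((z-m['position'][2])/d[:,2])[:,None]
def crop(p): return (np.array(p,float)+.5)/3.5-.5+[170,130]
E
python3 - <<'E'
from h import *
o=cast(crop([[12,165],[78,549]]),[.042]*2)
e=cast(crop([[662,28],[753,405]]),[.058]*2)
r=cast(crop([[148,343],[445,280],[483,440],[182,504]]),[.06]*4)
print(o,e,r,sep='\n')
u=(o.mean(0)-e.mean(0))[:2];print('len',np.linalg.norm(u));u/=np.linalg.norm(u)
x=(o[0]-o[1])[:2];print(np.linalg.norm(x),np.linalg.norm((e[0]-e[1])[:2]))
v=np.array([u[1],-u[0]]);c=(o.mean(0)+e.mean(0))[:2]/2
print('yaw',np.arctan2(u[1],u[0])-np.pi/2,'c',c,'u',u)
for p in r: print('rack local',(p[:2]-c)@v,(p[:2]-c)@u)
rc=r.mean(0)[:2]; ly=(rc-c)@u; lx=(rc-c)@v;print('rack',rc,lx,ly,'travel',ly+88)
s=robot.observe();tx=R.from_euler('xyz',s['tool_rot']).as_matrix();print(tx)
lane=c+v*np.sign(lx)*.051
for yy in (.18,.2,ly+.08+.03,.0+.0-.168+.16): print(yy,lane+u*yy)
for p in np.array([e.mean(0)[:2]]): print(p)
E
```

```text
[[0.61660992 0.11064796 0.042     ]
 [0.40914833 0.07376503 0.042     ]]
[[ 0.67732272 -0.2441728   0.058     ]
 [ 0.47243176 -0.27972247  0.058     ]]
[[ 0.5141584   0.03386021  0.06      ]
 [ 0.54272761 -0.12241644  0.06      ]
 [ 0.45838073 -0.13917073  0.06      ]
 [ 0.43020124  0.01661744  0.06      ]]
len 0.3595398639561972
0.21071464194961273 0.20795211557397844
yaw 0.1733035961412348 c [ 0.54387818 -0.08487057] u [-0.17243739  0.98502048]
rack local -0.008800965402045306 0.12207705600591488
rack local -0.007607649237920175 -0.03678504808275526
rack local -0.09358012323276817 -0.03874381459985687
rack local -0.09447378260066445 0.11956992399029029
rack [ 0.486367   -0.05277738] -0.051115630118349506 0.041529529328398256 travel 88.0415295293284
[[ 9.73485643e-01  2.28748097e-01 -1.02377181e-04]
 [ 2.28748018e-01 -9.73484689e-01  1.38035995e-03]
 [ 2.16092093e-04 -1.36717917e-03 -9.99999042e-01]]
0.18 [0.46260341 0.08363881]
0.2 [0.45915466 0.10333922]
0.15152952932839825 [0.46751278 0.05559481]
-0.008000000000000007 [ 0.49502164 -0.10154504]
[ 0.57487724 -0.26194763]
```

```bash
cat >>h.py <<'E'
c=np.array([.54388,-.08487]);u=np.array([-.17244,.98502]);v=np.array([u[1],-u[0]])
def to(lx,ly,z):
    s=robot.observe();T=R.from_euler('xyz',s['tool_rot']).as_matrix()
    p=np.r_[c+v*lx+u*ly,z];q=s['tool_pos']-np.r_[c,0]
    yv=np.arctan2(v[1],v[0])-np.arctan2(T[1,1],T[0,1])
    print('t',s['time'],'pos',s['tool_pos'].round(4),'local',(q[:2]@v).round(4),(q[:2]@u).round(4),'F',s['contact_force'].round(2),'shift',(T.T@(p-s['tool_pos'])).round(4),'turn',-yv.round(4))
E
python3 -m jog '[[[-1,0.0332,-0.0189,0,-0.12],[-1,0.0664,-0.0378,0,-0.24],[-1,0.0996,-0.0567,0,-0.36],[-1,0.1328,-0.0756,0,-0.48],[-1,0.166,-0.0945,0,-0.6]]]'
python3 -c "
from h import *
to(-.051,.155,.23)"
```

```text
time: 0.52
tool_pos: [0.2609, -0.3796, 0.2344]
tool_rot: [-3.141, -0.0, 0.836]
contact_force: [-0.5, -1.0, 0.2]
opening: 0.063
grip_force: 0.0
t 0.5167 pos [ 0.2609 -0.3796  0.2344] local -0.3296 -0.2415 F [-0.47 -0.99  0.19] shift [ 0.4635 -0.1412  0.0046] turn -0.9081
```

```bash
python3 -m jog '[[[-1,0.039,-0.011,0,-0.12],[-1,0.078,-0.022,0,-0.24],[-1,0.117,-0.034,0,-0.36],[-1,0.156,-0.046,0,-0.48],[-1,0.194,-0.058,0,-0.6]]]'
python3 -c "
from h import *
to(-.051,.155,.23)"
```

```text
time: 0.93
tool_pos: [0.3483, -0.1967, 0.2346]
tool_rot: [-3.141, -0.0, 1.436]
contact_force: [0.6, -0.4, -0.2]
opening: 0.0297
grip_force: 0.0
t 0.9333 pos [ 0.3483 -0.1967  0.2346] local -0.2119 -0.0764 F [ 0.62 -0.41 -0.22] shift [0.2693 0.0833 0.0046] turn -0.3077
```

```bash
python3 -m jog '[[[-1,0.038,0.012,0,-0.08],[-1,0.076,0.024,0,-0.16],[-1,0.114,0.036,0,-0.24],[-1,0.152,0.048,0,-0.308],[-1,0.19,0.059,0,-0.308]]]'
python3 -c "
from h import *
to(-.051,.155,.15)"
```

```text
time: 1.35
tool_pos: [0.4333, -0.0168, 0.2346]
tool_rot: [-3.141, 0.0, 1.743]
contact_force: [1.2, -1.0, -0.3]
opening: 0.0008
grip_force: 0.0
t 1.35 pos [ 0.4333 -0.0168  0.2346] local -0.0971 0.0861 F [ 1.16 -1.   -0.31] shift [0.069  0.046  0.0846] turn -0.0016
```

```bash
python3 -m jog '[[[-1,0.03,0.018,0,0],[-1,0.06,0.036,0,0],[-1,0.074,0.046,0.02,0],[-1,0.074,0.046,0.05,0],[-1,0.074,0.046,0.08,0]]]'
python3 - <<'E'
from h import *
import cv2
to(-.051,.16,.052)
cv2.imwrite('pics/s1.png',cv2.cvtColor(robot.read_camera('scene'),cv2.COLOR_RGB2BGR))
E
```

```text
time: 1.77
tool_pos: [0.4665, 0.0632, 0.154]
tool_rot: [3.14, 0.0, 1.742]
contact_force: [1.1, 0.4, -0.4]
opening: 0.0005
grip_force: 0.0
t 1.7667 pos [0.4665 0.0632 0.154 ] local -0.0506 0.1592 F [ 1.07  0.37 -0.39] shift [ 0.0009 -0.0005  0.102 ] turn -0.0025
```

View pics/s1.png

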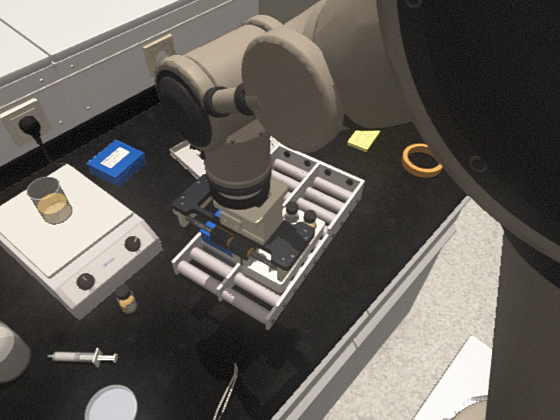

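The gripper hangs over the open end of the rack's lane, and the rack and slide box are unmoved (rack around (285,255), box at (215,235)). Descending.

```bash
python3 -m jog '[[[-1,0.001,0,0.03,0],[-1,0.001,0,0.06,0],[-1,0.001,0,0.085,0],[-1,0.001,0,0.098,0],[-1,0.001,0,0.102,0]]]'
python3 -m jog '[[[-1,-0.006,0,0,0],[-1,-0.012,0,0,0],[-1,-0.018,0,0,0],[-1,-0.022,0,0,0],[-1,-0.024,0,0,0]]]'
python3 -c "
from h import *
to(-.051,.0,.052)"
```

```text
time: 2.23
tool_pos: [0.4645, 0.0626, 0.051]
tool_rot: [-3.137, -0.001, 1.738]
contact_force: [-0.4, 0.2, -0.8]
opening: 0.0002
grip_force: 0.0
time: 2.65
tool_pos: [0.4706, 0.0382, 0.0536]
tool_rot: [3.14, 0.001, 1.738]
contact_force: [-0.1, 1.3, 0.1]
opening: -0.0001
grip_force: 0.4
t 2.65 pos [0.4706 0.0382 0.0536] local -0.0509 0.1338 F [-0.11  1.3   0.14] shift [-0.1338  0.0008  0.0017] turn -0.0063
```

```bash
python3 -m jog '[[[-1,-0.006,0,0,0],[-1,-0.013,0,0,0],[-1,-0.020,0,0,0],[-1,-0.027,0,0,0],[-1,-0.034,0,0,0]]]'
python3 -m jog '[[[-1,-0.007,0,0,0],[-1,-0.014,0,0,0],[-1,-0.021,0,0,0],[-1,-0.028,0,0,0],[-1,-0.033,0,0,0]]]'
python3 - <<'E'
from h import *
import cv2
to(-.051,.0,.052)
cv2.imwrite('pics/t2.png',cv2.cvtColor(robot.read_camera('top'),cv2.COLOR_RGB2BGR)[100:320,150:420])
E
```

```text
time: 3.07
tool_pos: [0.4757, 0.0048, 0.0527]
tool_rot: [3.142, 0.0, 1.739]
contact_force: [-0.1, 0.9, -0.4]
opening: 0.0006
grip_force: 0.3
time: 3.48
tool_pos: [0.4812, -0.0278, 0.0527]
tool_rot: [-3.142, 0.0, 1.739]
contact_force: [0.7, 1.0, 0.5]
opening: 0.0004
grip_force: 0.1
t 3.4833 pos [ 0.4812 -0.0278  0.0527] local -0.0519 0.067 F [0.72 0.95 0.51] shift [-0.067   0.0013  0.0007] turn -0.0056
```

View pics/t2.png

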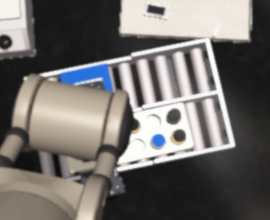

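The rack's leading edge is now inside the bay (crop column about 192, stop at about 228). It sits straight, and the box hasn't moved. Continuing the push.

```bash
python3 -m jog '[[[-1,-0.006,0.0005,0,0],[-1,-0.012,0.001,0,0],[-1,-0.018,0.001,0,0],[-1,-0.024,0.001,0,0],[-1,-0.030,0.001,0,0]]]'
python3 -m jog '[[[-1,-0.005,0,0,0],[-1,-0.010,0,0,0],[-1,-0.015,0,0,0],[-1,-0.020,0,0,0],[-1,-0.024,0,0,0]]]'
python3 -c "
from h import *
to(-.051,.002,.052)"
```

```text
time: 3.95
tool_pos: [0.4872, -0.0569, 0.0527]
tool_rot: [-3.142, 0.0, 1.739]
contact_force: [1.2, 0.8, -0.8]
opening: 0.0008
grip_force: 0.3
time: 4.37
tool_pos: [0.4912, -0.0806, 0.0527]
tool_rot: [3.141, 0.0, 1.739]
contact_force: [0.5, 1.4, -0.3]
opening: 0.0008
grip_force: 0.4
t 4.3667 pos [ 0.4912 -0.0806  0.0527] local -0.0512 0.0133 F [ 0.53  1.44 -0.33] shift [-0.0113  0.0002  0.0007] turn -0.0055
```

Last centimetre goes slowly while I watch the force.

```bash
python3 -m jog '[[[-1,-0.002,0,0,0],[-1,-0.004,0,0,0],[-1,-0.006,0,0,0],[-1,-0.007,0,0,0],[-1,-0.008,0,0,0]]]'
python3 -c "
from h import *
to(-.051,.002,.052)"
```

```text
time: 4.78
tool_pos: [0.4924, -0.0879, 0.0527]
tool_rot: [-3.142, 0.0, 1.739]
contact_force: [-0.7, 0.7, -1.0]
opening: 0.0004
grip_force: 0.3
t 4.7833 pos [ 0.4924 -0.0879  0.0527] local -0.0512 0.0059 F [-0.69  0.73 -0.98] shift [-0.0039  0.0003  0.0007] turn -0.0052
```

```bash
python3 -m jog '[[[-1,-0.001,0,0,0],[-1,-0.002,0,0,0],[-1,-0.003,0,0,0],[-1,-0.003,0,0,0],[-1,-0.003,0,0,0]]]'
python3 -m jog '[[[-1,-0.001,0,0,0],[-1,-0.0015,0,0,0],[-1,-0.002,0,0,0],[-1,-0.002,0,0,0],[-1,-0.002,0,0,0]]]'
python3 -c "
from h import *
to(-.051,.002,.052)"
```

```text
time: 5.2
tool_pos: [0.4927, -0.0896, 0.0527]
tool_rot: [-3.141, -0.002, 1.739]
contact_force: [0.4, 7.8, 1.4]
opening: 0.0004
grip_force: 3.4
time: 5.62
tool_pos: [0.4927, -0.0898, 0.0527]
tool_rot: [-3.141, -0.004, 1.739]
contact_force: [0.8, 17.1, 4.4]
opening: 0.0003
grip_force: 7.7
t 5.6167 pos [ 0.4927 -0.0898  0.0527] local -0.0513 0.004 F [ 0.81 17.08  4.41] shift [-0.002   0.0003  0.0007] turn -0.0053
```

Force rose to 17 N with no further motion, so the rack is probably on the buffers. I'll ease off slowly, retreat and check.

```bash
python3 -m jog '[[[-1,0.001,0,0,0],[-1,0.002,0,0,0],[-1,0.003,0,0,0],[-1,0.004,0,0,0],[-1,0.005,0,0,0]]]'
python3 -m jog '[[[-1,0.01,0,0,0],[-1,0.025,0,0,0],[-1,0.04,0,0,0],[-1,0.06,0,0,0],[-1,0.08,0,0,0]]]'
python3 -m jog '[[[-1,0.02,0,-0.03,0],[-1,0.03,0,-0.06,0],[-1,0.05,0,-0.1,0],[-1,0.08,0,-0.13,0],[-1,0.11,0,-0.16,0]]]'
python3 - <<'E'
from h import *
import cv2
to(-.051,.002,.052)
i=cv2.cvtColor(robot.read_camera('top'),cv2.COLOR_RGB2BGR)[130:295,170:395]
cv2.imwrite('pics/t3.png',cv2.resize(i,None,fx=3.5,fy=3.5,interpolation=cv2.INTER_CUBIC))
i=cv2.cvtColor(robot.read_camera('scene'),cv2.COLOR_RGB2BGR)
cv2.imwrite('pics/s3.png',cv2.resize(i[130:340,160:400],None,fx=2.5,fy=2.5,interpolation=cv2.INTER_CUBIC))
E
```

```text
time: 6.03
tool_pos: [0.4924, -0.0881, 0.0527]
tool_rot: [3.142, 0.001, 1.739]
contact_force: [0.5, -0.5, -0.2]
opening: 0.0007
grip_force: 0.0
time: 6.45
tool_pos: [0.4786, -0.0082, 0.0527]
tool_rot: [-3.142, 0.0, 1.738]
contact_force: [0.0, 0.3, 0.6]
opening: 0.0004
grip_force: 0.0
time: 6.87
tool_pos: [0.4606, 0.0973, 0.2114]
tool_rot: [3.141, 0.0, 1.737]
contact_force: [0.9, 0.2, -0.1]
opening: 0.0004
grip_force: 0.0
t 6.8667 pos [0.4606 0.0973 0.2114] local -0.0506 0.1938 F [ 0.93  0.17 -0.13] shift [-0.1918  0.0008  0.1595] turn -0.0068
```

View pics/t3.png

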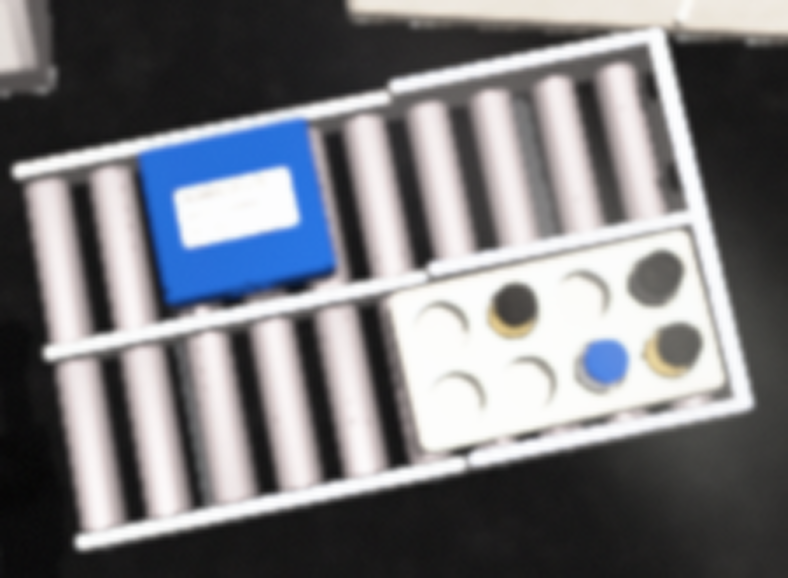

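View pics/s3.png

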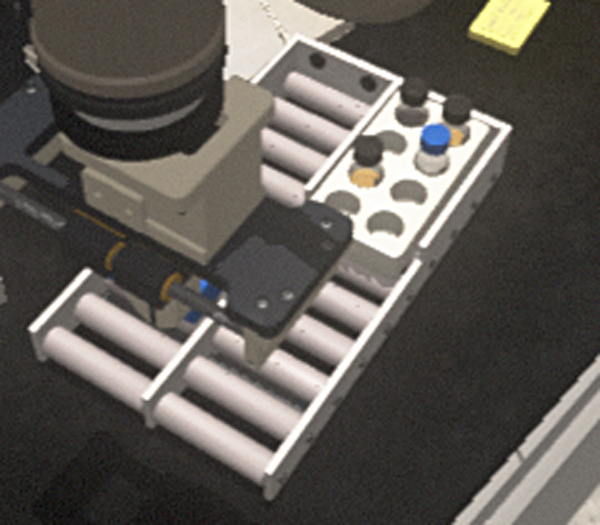

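The rack is in the bay next to the stop: leading corners about (690,230) and (727,388), trailing corners about (389,294) and (424,456). The box hasn't moved. Now I put numbers on the remaining gap, using the same pixel rules before and after.

```bash
python3 - <<'E'
from h import *
import cv2
B=np.array([[148,343],[445,280],[483,440],[182,504]])
for f in('top0c','t3'):
    i=cv2.imread(f'pics/{f}.png').astype(int)
    # rack mask: warm white (blue lower than red), bright
    m=((i.min(2)>200)&(i[...,2]-i[...,0]>5)&(abs(i[...,2]-i[...,1])<8)).astype('uint8')
    m=cv2.morphologyEx(m,cv2.MORPH_OPEN,np.ones((9,9)))
    k=max(cv2.findContours(m,0,2)[0],key=cv2.contourArea)
    b=cv2.boxPoints(cv2.minAreaRect(k)); r=cast(crop(b),[.06]*4)[:,:2]-c
    print(f,b.round(0).tolist(),'local',np.c_[r@v,r@u].round(4).tolist(),'mean',(r@v).mean(),(r@u).mean())
r=cast(crop([[692,229],[727,388],[424,456],[389,294]]),[.06]*4)[:,:2]-c
print('eye',np.c_[r@v,r@u].round(4),(r@u).mean())
# stop outer edge
e=cast(crop([[662,28],[753,405],[708,215]]),[.058]*3)[:,:2]-c;print('stop outer',(e@u))
E
```

```text
top0c [[358.0, 20.0], [358.0, 0.0], [685.0, 0.0], [685.0, 20.0]] local [[0.1414, -0.0201], [0.1524, -0.0223], [0.1162, -0.1952], [0.1052, -0.1926]] mean 0.12880046105814288 -0.107563411519458
t3 [[358.0, 0.0], [684.0, 0.0], [684.0, 20.0], [358.0, 20.0]] local [[0.1524, -0.0223], [0.1163, -0.1947], [0.1053, -0.1921], [0.1414, -0.0201]] mean 0.1288556388566973 -0.10730006705397845
eye [[-0.0073 -0.1698]
 [-0.0928 -0.1681]
 [-0.0955 -0.0072]
 [-0.0089 -0.0065]] -0.08790933522237328
stop outer [-0.1799273  -0.17961305 -0.18021356]
```

The measured centre is y = -87.9 mm against -88 mm for home. One light second touch will close any small rebound gap left by the 17 N press.

```bash
python3 -m jog '[[[-1,-0.03,0,0.03,0],[-1,-0.06,0,0.06,0],[-1,-0.08,0,0.1,0],[-1,-0.09,0,0.13,0],[-1,-0.11,0,0.16,0]]]'
python3 -m jog '[[[-1,-0.02,0,0,0],[-1,-0.04,0,0,0],[-1,-0.06,0,0,0],[-1,-0.07,0,0,0],[-1,-0.077,0,0,0]]]'
python3 -c "
from h import *
to(-.051,.0045,.052)"
```

```text
time: 7.38
tool_pos: [0.478, -0.0124, 0.0471]
tool_rot: [-3.14, -0.001, 1.739]
contact_force: [-0.4, -0.2, -0.3]
opening: 0.0001
grip_force: 0.0
time: 7.8
tool_pos: [0.4921, -0.0891, 0.0491]
tool_rot: [-3.141, -0.0, 1.737]
contact_force: [-0.1, 0.1, -0.5]
opening: 0.0003
grip_force: 0.0
t 7.8 pos [ 0.4921 -0.0891  0.0491] local -0.0517 0.0047 F [-0.09  0.12 -0.48] shift [-0.0002  0.0007 -0.0029] turn -0.0069
```

```bash
python3 -m jog '[[[-1,-0.0002,0,0,0],[-1,-0.0004,0,0,0],[-1,-0.0006,0,0,0],[-1,-0.0006,0,0,0],[-1,-0.0006,0,0,0]]]'
python3 -m jog '[[[-1,-0.0002,0,0,0],[-1,-0.0004,0,0,0],[-1,-0.0006,0,0,0],[-1,-0.0006,0,0,0],[-1,-0.0006,0,0,0]]]'
```

```text
time: 8.22
tool_pos: [0.4924, -0.088, 0.0497]
tool_rot: [3.142, 0.0, 1.74]
contact_force: [-0.5, 0.6, -0.4]
opening: 0.0002
grip_force: 0.0
time: 8.63
tool_pos: [0.4926, -0.0892, 0.0496]
tool_rot: [3.142, 0.0, 1.739]
contact_force: [-0.7, -0.0, 0.0]
opening: 0.0004
grip_force: 0.0
```

```bash
python3 -m jog '[[[-1,-0.0002,0,0,0],[-1,-0.0004,0,0,0],[-1,-0.0006,0,0,0],[-1,-0.0006,0,0,0],[-1,-0.0006,0,0,0]]]'
python3 -m jog '[[[-1,-0.0001,0,0,0],[-1,-0.0002,0,0,0],[-1,-0.0004,0,0,0],[-1,-0.0004,0,0,0],[-1,-0.0004,0,0,0]]]'
```

```text
time: 9.05
tool_pos: [0.4926, -0.0895, 0.0495]
tool_rot: [-3.141, -0.0, 1.739]
contact_force: [0.6, 4.2, 0.6]
opening: 0.0005
grip_force: 1.8
time: 9.47
tool_pos: [0.4926, -0.0896, 0.0496]
tool_rot: [-3.141, -0.001, 1.739]
contact_force: [0.6, 6.9, 1.4]
opening: 0.0005
grip_force: 3.0
```

Contact came at the same place as before (within 0.3 mm) at about 5 N, so the rack is home. I'll retreat gently and check it's still there.

```bash
python3 -m jog '[[[-1,0.0003,0,0,0],[-1,0.0006,0,0,0],[-1,0.0009,0,0,0],[-1,0.0012,0,0,0],[-1,0.003,0,0,0]]]'
python3 -m jog '[[[-1,0.01,0,0,0],[-1,0.025,0,0,0],[-1,0.04,0,0,0],[-1,0.06,0,0,0],[-1,0.08,0,0,0]]]'
python3 -m jog '[[[-1,0.02,0,-0.03,0],[-1,0.03,0,-0.06,0],[-1,0.05,0,-0.1,0],[-1,0.08,0,-0.13,0],[-1,0.11,0,-0.16,0]]]'
python3 - <<'E'
from h import *
import cv2
i=cv2.cvtColor(robot.read_camera('top'),cv2.COLOR_RGB2BGR)[130:295,170:395]
i=cv2.resize(i,None,fx=3.5,fy=3.5,interpolation=cv2.INTER_CUBIC)
o=cv2.imread('pics/t3.png');print('changed px vs t3 in rack area',(abs(i.astype(int)-o).max(2)>40)[215:470,380:740].sum())
cv2.imwrite('pics/t4.png',i);print(robot.observe()['contact_force'])
E
```

```text
time: 9.88
tool_pos: [0.4925, -0.0878, 0.0496]
tool_rot: [3.141, 0.001, 1.739]
contact_force: [-0.1, 0.6, -0.4]
opening: 0.0007
grip_force: 0.0
time: 10.3
tool_pos: [0.4786, -0.0075, 0.0496]
tool_rot: [3.141, 0.0, 1.738]
contact_force: [0.5, -0.0, -0.1]
opening: 0.0003
grip_force: 0.0
time: 10.72
tool_pos: [0.4605, 0.098, 0.2083]
tool_rot: [3.141, 0.001, 1.737]
contact_force: [0.5, 1.3, -0.7]
opening: 0.0004
grip_force: 0.0
changed px vs t3 in rack area 0
[0.37126756 3.24889994 4.5667599 ]
```

View pics/t4.png

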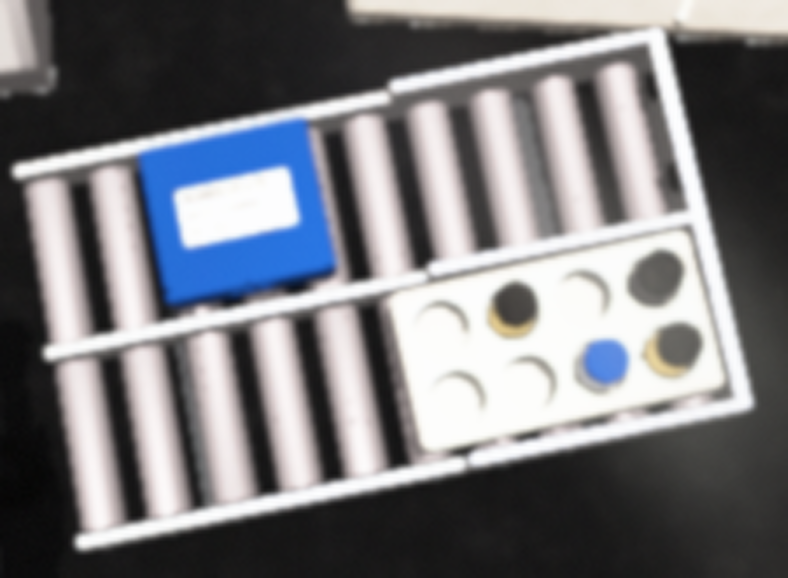

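The rack still sits against the stop and nothing shifted: no pixels changed in the rack area, and the box is at the same (240,210). The arm is clear, so I'm handing in.

```bash
python3 -c "
from cell import robot
print(robot.hand_in())"
```

```text
the job is handed in; nothing more can be done
None
```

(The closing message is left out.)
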